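# Close up the bracelet case: lid pressed home, hasp over

### The arm

A 6-joint arm with a two-finger parallel gripper is mounted at the origin on the work surface. World frame = base frame: x ahead of the robot, y to its left, z up, the work surface at z = 0. Lengths are in m, angles in rad, forces in N, time in s.
With the tool pointing down it reaches from about 0.375 to 0.925 m from the base axis. Payload 5.7 kg.
Tool frame: the origin (TCP) lies at the very end of the fingers, on their centre line; the grasp point (between the pads) lies 19 mm behind it; z points along the fingers, y is the direction in which the jaws open and shut (so a half turn about z gives the same grasp; the last joint's range is limited). The gripper opens to 85 mm and grips with 20 to 120 N. Pads are 22 mm wide; open, the fingers measure 114 mm over their backs; the gripper's body (76 mm by 85 mm) begins 54 mm behind the grasp point. The pads swing forward as they close: fully open they stand 13 mm farther back than shut.
Start: joints at [1.163, 0.359, 1.51, -0, 1.272, -0.115], TCP at [0.173, 0.574, 0.231] pointing down, gripper open.
Joint ranges: [-2.97, 2.97], [-1.01, 2.36], [0.21, 2.38], [-0.96, 4.11], [0.2, 2.71], [-2.98, 2.98]. Speed limits (rad/s): [2.39, 2.39, 3.14, 3.14, 3.14, 3.14].

### API

Orientations are given as a unit quaternion [w, x, y, z].
In Python, from bench import get_obs, capture, hand_in gives the robot as it stands.
- The arm moves only by the tool arm_command, never from a script. Its arguments are lists of equal length, an entry for each row: "travel": the shift along the tool's x, y, z in mm, a list of three; "turn": the turn about the tool's z in degrees; "fingers": the opening, from 0 (shut) to 1 (fully open). A call has 1 to 5 rows; each row is the pose to reach, as a shift and turn from the pose measured when the call began, along the tool's axes at that moment; what a row does not reach only later rows make up. A row lasts 1/12 s, in which the tool goes at most 41.7 mm and 7.16 degrees, less where a joint would pass 70% of its speed; a pose out of reach is approached as far as the arm can. A call with a gripper value outside its range is refused whole. The fingers move at their own pace and stop on an object; "newtons" is the grip in N (left out, the last holds). Time passes only in rows, so rows that repeat a pose let the fingers close. It gives the time, the measured TCP pose, the force and the opening at its end, in the units of the state.
- get_obs(): the state, without advancing time (a new reading comes with each control period).
- capture(name): name is "scene" or "side" or "wrist"; returns a dict with "image" (420x560x3 uint8, blue, green, red), "intrinsics" (3x3 intrinsics, pixels), "R" (3x3) and "t" (3): a world point X has camera coordinates R X + t; the wrist camera has in their place "T_tool_cam" (4x4, takes a point from camera to tool coordinates, whose origin is the TCP and whose axes are the flange's). Camera axes: x right, y down, z forward; pixel columns grow to the right and rows downward; lengths in m; the calibration is good to about 2 mm. A picture is of the moment at which its call begins: read the wrist's pose just before it. There is no depth.
- hand_in(): hands the job in, once; it reports no verdict.
The state is a dict: "time": time; "joint_positions": joint angles; "qvel": joint speeds; "joint_torque": joint torques, N m; "tool_pos": TCP position; "eef_rot": TCP orientation; "ft_force": force on the tool from outside, world axes, zero at the start; "ft_torque": the same for the moment, N m; "gripper_width": finger opening in m.
Only numpy, scipy, OpenCV 4.12 (cv2) and the standard library are available. Lean on these libraries where they do the work, as an engineer would, in place of code of your own. Each camera call takes 0.05 s, during which the arm holds its last target. There are 200 camera calls.

### The job

The blue bracelet case needs closing. Its aluminium lid is tucked under the little walnut shelf: draw it out until the handle is fully clear of the shelf, leave it flat on the table and let go, then take it by its handle, put it in the mouth of the case and press it down against the stiff seal until it is fully home, level and flush with the rim. Then swing the steel hasp all the way over the lid to its stop, and leave everything else on the table where it is.

Things in the scene. Friction and masses are not known exactly. Their poses are not given: they have to be found in the camera images.
- lid: Plug lid, aluminium over black, 200 mm (x) x 58 (y), 22 thick (lowest 8 mm stepped in 3 mm). Black bar handle at its centre: 40 mm along x, 16 wide, 22 to 44 mm above the underside. Same either way round; brass plate by each end of the handle; about 0.2 kg. Origin: centre of underside, z up. Starts flat on the table, about 75 mm of its -x end sticking out from under the shelf, handle hidden.
- shelf: Fixed low walnut bridge: board 140 mm (x) x 220 (y), underside 54 and top 66 mm above the table, on two 12 mm side walls (196 mm apart), open front and back. Origin on the table, 20 mm in front (-x) of the middle of the board's front edge; x points into the shelf. A steel strip with small tools on top, near the back, reaches 82 mm.
- case: Fixed blue case, 234 mm (x) x 88 (y), rim 50 mm up. Mouth 212 x 66, edge chamfered 4. A ledge 22 mm below the rim carries the lid when home (underside at z = 28 mm, top flush with rim). An orange seal frame stands 10 mm above the ledge: a lid merely put in stands 10 mm proud; the seal yields to 10 to 15 N and stays down. Origin: centre of underside; hasp near the -x end.
- hasp (a joint): Angle (rad) of the steel hasp, swinging level about a pin on the case's +y wall. 0: closed at its stop, blade across the lid along the case's -y. Grows clockwise seen from above, out past the case's -x end, to 2.5; stays where left. Blade 10 mm wide, 54 to 59 mm above the table: passes over a lid that is home, strikes one that stands proud.
- hasp_tab (a point): Centre of the top of the red round finger tab at the free end of the hasp: 16 mm in diameter, 25 mm tall, top 84 mm above the table, 78 mm from the hasp's pin.
- hasp_pivot (a point): Axis of the hasp's pin at rim height: at x = -55 mm, y = +38.5 mm in the case's frame, 50 mm above the table.
- dish: White ceramic dish, 90 mm across, 30 mm tall, loose. A neighbour, to be left alone. Origin: centre of its underside.
- watch_head: Grey watch head, 40 mm across, 13 mm thick, lying face up, loose. A neighbour. Origin: centre of its underside.
- screwdriver: Stubby screwdriver 100 mm long, lying, loose. A neighbour. Origin: middle of its underside.
- bracelet: Gold-tone bracelet on a black display stand with a 70 x 90 mm walnut foot, 66 mm tall, loose. A neighbour. Origin: centre of the foot's underside.
- jar: Small glass jar, 56 mm across, 70 mm tall, loose. A neighbour. Origin: centre of its underside.
- brush: Brush 150 mm long, lying, loose. A neighbour. Origin: middle of its underside.

How it is judged:
By the outcome, as a careful person would: the job done as asked, in the order asked, and still so for the second after the job is handed in, with the robot touching nothing.
It also fails if it takes over 72 s, if anything falls off the work surface, if the arm or the gripper's body presses on something with over 40 N, if the wrist force passes 120 N, or if a joint passes its speed limit or range.

## Working session

There is one attempt and no reset: what is moved stays moved. The work goes in short steps, Python scripts to look and compute and a tool call to move; the robot and the scene stay as the last step left them, time stands still between calls to the robot, and variables do not carry over. Pictures are saved under pics/ and viewed, about 8 in all and at most 12, crops included, and the job is handed in when it is done.

Besides the shell and the picture viewer there is one more tool, called after "Emit:" as name(argument=value, ...) on one line, values as JSON. arm_command: Moves the arm, as the interface text tells. Its arguments: {"type":"object","properties":{"travel":{"type":"array","items":{"type":"array","items":{"type":"number"}}},"turn":{"type":"array","items":{"type":"number"}},"fingers":{"type":"array","items":{"type":"number"}},"newtons":{"type":"number"}},"required":["travel","turn","fingers"]}

```bash
mkdir -p pics; ls
cat > h.py <<'E'
import numpy as np, cv2, json
from scipy.spatial.transform import Rotation as Ro
from bench import get_obs, capture
def pose():
    o=get_obs(); q=o["eef_rot"]; T=np.eye(4); T[:3,:3]=Ro.from_quat([q[1],q[2],q[3],q[0]]).as_matrix(); T[:3,3]=o["tool_pos"]; return o,T
def cap(name):
    """image, K, R, t with camera coords = R X + t"""
    o,T=pose(); c=capture(name); K=np.array(c["intrinsics"])
    if "R" in c: R,t=np.array(c["R"]),np.array(c["t"])
    else:
        M=np.linalg.inv(T@np.array(c["T_tool_cam"])); R,t=M[:3,:3],M[:3,3]
    return c["image"],K,R,np.ravel(t)
def ray(K,R,t,uv,z):
    uv=np.atleast_2d(uv).astype(float); d=(np.linalg.inv(K)@np.c_[uv,np.ones(len(uv))].T).T@R
    c=-R.T@t; return c+d*((z-c[2])/d[:,2])[:,None]
def proj(K,R,t,X):
    p=(K@(R@np.atleast_2d(X).T+t[:,None])).T; return p[:,:2]/p[:,2:]
E
python3 - <<'E'
from h import *
o,T=pose(); print(o); print(T.round(3))
for n in("scene","side","wrist"):
    im,K,R,t=cap(n); cv2.imwrite(f"pics/{n}0.png",im); np.savez(f"{n}0.npz",im=im,K=K,R=R,t=t); print(n,(-R.T@t).round(3),R[2].round(2),K[0,0])
a=[cv2.imread(f"pics/{n}0.png") for n in("scene","side")]
E
```

```text
pics
{'time': 0.0, 'joint_positions': array([ 1.16291386e+00,  3.59535374e-01,  1.51142775e+00,  1.71899357e-05,
        1.27246524e+00, -1.15078248e-01]), 'qvel': array([-0.00038986, -0.002119  , -0.00015727,  0.00087481,  0.00030707,
        0.00031514]), 'joint_torque': array([ 6.26033761e-05, -5.27634501e+01, -2.78621435e+01, -3.28989290e-04,
        1.32809806e-02, -1.00930006e-06]), 'tool_pos': array([0.17290689, 0.57385306, 0.23043726]), 'eef_rot': array([-2.45209650e-04,  1.45882126e-01,  9.89301553e-01, -8.84533704e-04]), 'ft_force': array([0.64727825, 0.46547747, 0.0442037 ]), 'ft_torque': array([ 0.02008838,  0.02373733, -0.01259481]), 'gripper_width': 0.08531168244770271}
[[-0.957  0.289 -0.001  0.173]
 [ 0.289  0.957 -0.002  0.574]
 [ 0.    -0.002 -1.     0.23 ]
 [ 0.     0.     0.     1.   ]]
scene [1.095 0.611 0.938] [-0.45 -0.52 -0.72] 386.362998805422
side [0.329 0.843 0.932] [ 0.21 -0.69 -0.7 ] 408.81827563817103
wrist [0.104 0.595 0.373] [ 0.27 -0.08 -0.96] 307.26469119233104
```

View pics/scene0.png

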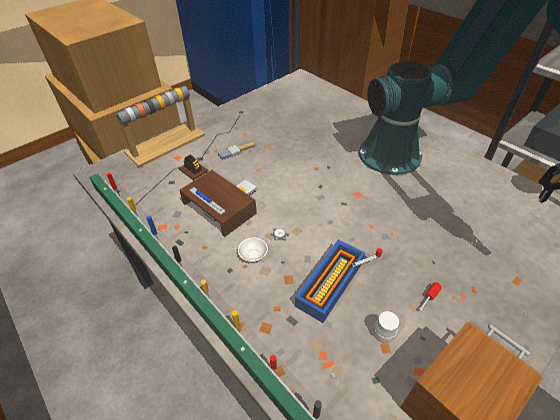

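View pics/side0.png

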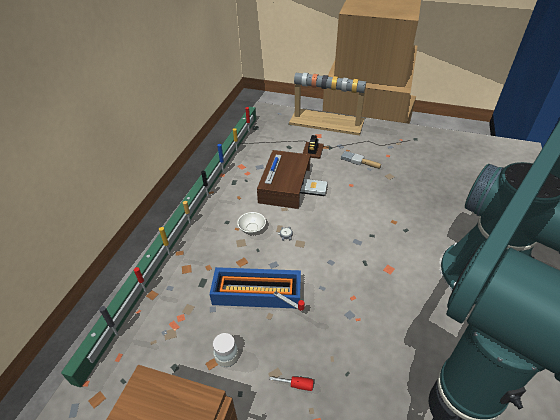

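The scene view shows the shelf at (220,200) with the lid tongue at (246,186), the case at (330,280), the red hasp tab at (379,252), the dish at (252,250) and the watch at (280,234). The side view shows the same layout: lid tongue (316,187), case (257,287), tab (302,305).

Run:
```python
from h import *
d={n:np.load(n+"0.npz") for n in("scene","side")}
def r(n,uv,z): q=d[n]; return ray(q["K"],q["R"],q["t"],uv,z).round(3)
def tri(a,b):
    A=[]
    for n,uv in(("scene",a),("side",b)):
        q=d[n];P=q["K"]@np.c_[q["R"],q["t"]];A+=[uv[0]*P[2]-P[0],uv[1]*P[2]-P[1]]
    v=np.linalg.svd(np.array(A))[2][-1]; return (v[:3]/v[3]).round(3)
print("tab",tri((379,251),(301,303)), "lid",tri((246,186),(316,187)))
for n in d:
    im=d[n]["im"]; h=cv2.cvtColor(im,cv2.COLOR_BGR2HSV)
    m=cv2.inRange(h,(105,120,40),(125,255,255)); m[:200]=0
    cs=max(cv2.findContours(m,0,1)[0],key=cv2.contourArea); hull=cv2.convexHull(cs)
    ap=cv2.approxPolyDP(hull,3,True)[:,0]; print(n,"blue",ap.tolist()); print(r(n,ap,.05)[:,:2].tolist())
    m=cv2.inRange(h,(5,180,150),(18,255,255))
    cs=max(cv2.findContours(m,0,1)[0],key=cv2.contourArea); rc=cv2.boxPoints(cv2.minAreaRect(cs)); w=r(n,rc,.038)[:,:2]; print("orange",rc.round().tolist(),w.tolist(),w.mean(0))
print("shelf",r("scene",[(181,195),(198,166),(256,210),(232,231)],.066), r("side",[(270,151),(312,153),(303,206),(258,199)],.066))
print("dish",r("side",(251,223),.03),"watch",r("side",(286,233),.013),"jar",r("side",(224,343),.07),"brac",r("side",(314,150),0.03),"brush",r("side",(360,160),.01),"driver",r("side",(292,382),.01))
cr=[cv2.resize(d["scene"]["im"][150:310,160:400],None,fx=2.5,fy=2.5,interpolation=cv2.INTER_CUBIC)]
cv2.imwrite("pics/c1.png",cr[0])
```

```text
tab [0.46  0.293 0.077] lid [ 0.538 -0.206  0.028]
scene blue [[339, 240], [363, 252], [363, 258], [322, 313], [295, 296]]
[[0.494, 0.179], [0.477, 0.255], [0.494, 0.269], [0.703, 0.309], [0.719, 0.228]]
orange [[305.0, 297.0], [340.0, 246.0], [355.0, 257.0], [320.0, 307.0]] [[0.696, 0.242], [0.502, 0.191], [0.499, 0.246], [0.688, 0.291]] [0.59625 0.2425 ]
side blue [[300, 271], [299, 299], [294, 307], [212, 304], [210, 290], [216, 267]]
[[0.493, 0.177], [0.472, 0.264], [0.478, 0.29], [0.679, 0.34], [0.702, 0.302], [0.717, 0.228]]
orange [[220.0, 291.0], [220.0, 276.0], [291.0, 278.0], [291.0, 293.0]] [[0.68, 0.29], [0.699, 0.244], [0.511, 0.197], [0.499, 0.245]] [0.59725 0.244  ]
shelf [[ 0.741 -0.289  0.066]
 [ 0.618 -0.375  0.066]
 [ 0.605 -0.07   0.066]
 [ 0.712 -0.052  0.066]] [[ 0.736 -0.306  0.066]
 [ 0.587 -0.336  0.066]
 [ 0.547 -0.058  0.066]
 [ 0.692 -0.05   0.066]]
dish [[0.691 0.024 0.03 ]] watch [[0.579 0.019 0.013]] jar [[0.602 0.44  0.07 ]] brac [[ 0.595 -0.405  0.03 ]] brush [[ 0.421 -0.419  0.01 ]] driver [[0.435 0.457 0.01 ]]
```

View pics/c1.png

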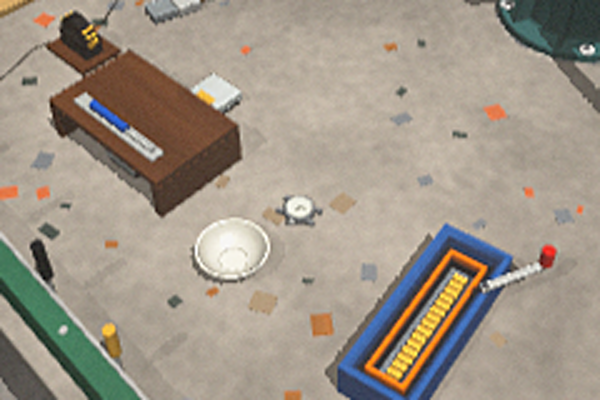

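The crop confirms the layout: the lid's end with its brass plate sits at (215,92), at the shelf's robot-facing edge, and the hasp points out to the lower left of the case. The tab is about 78 mm from the computed pin. I'll move over the case and look with the wrist camera.

Emit:
arm_command(travel=[[-36,-18,0],[-72,-36,0],[-108,-54,0],[-144,-72,0],[-180,-90,0]], turn=[0,0,0,0,0], fingers=[1,1,1,1,1])

```text
time: 0.57
tool_pos: [0.3201, 0.4344, 0.2305]
eef_rot: [-0.0, 0.146, 0.989, -0.001]
ft_force: [1.1, 0.7, 0.0]
gripper_width: 0.0856
```

Emit:
arm_command(travel=[[-36,-18,0],[-72,-36,0],[-108,-54,0],[-144,-72,0],[-180,-90,0]], turn=[0,0,0,0,0], fingers=[1,1,1,1,1])

```text
time: 0.98
tool_pos: [0.4675, 0.2946, 0.2305]
eef_rot: [-0.0, 0.146, 0.989, -0.001]
ft_force: [1.3, 0.4, -0.3]
gripper_width: 0.0856
```

Emit:
arm_command(travel=[[-20,-15,0],[-40,-30,0],[-50,-38,0],[-50,-38,0]], turn=[-7,-14,-14,-14], fingers=[1,1,1,1])

```text
time: 1.32
tool_pos: [0.5058, 0.2418, 0.2303]
eef_rot: [-0.0, 0.027, 1.0, -0.001]
ft_force: [-0.1, 0.9, -0.0]
gripper_width: 0.0852
```

Run:
```python
from h import *
im,K,R,t=cap("wrist"); np.savez("w1.npz",im=im,K=K,R=R,t=t); o,T=pose(); print(T.round(4),o["time"])
cv2.imwrite("pics/w1.png",im)
h=cv2.cvtColor(im,cv2.COLOR_BGR2HSV)
m=cv2.inRange(h,(105,120,40),(125,255,255))
cs=max(cv2.findContours(m,0,1)[0],key=cv2.contourArea); ap=cv2.approxPolyDP(cv2.convexHull(cs),3,True)[:,0]; print(ap.tolist(),ray(K,R,t,ap,.05)[:,:2].round(4).tolist())
m=cv2.inRange(h,(5,180,130),(18,255,255))
cs=max(cv2.findContours(m,0,1)[0],key=cv2.contourArea); rc=cv2.boxPoints(cv2.minAreaRect(cs)); w=ray(K,R,t,rc,.038)[:,:2]; print(rc.round().tolist(),w.round(4).tolist(),w.mean(0))
```

```text
[[-0.9985  0.0541 -0.0018  0.5046]
 [ 0.0541  0.9985 -0.0016  0.2432]
 [ 0.0018 -0.0017 -1.      0.2303]
 [ 0.      0.      0.      1.    ]] 1.3667
[[290, 156], [342, 339], [277, 355], [215, 183], [223, 176]] [[0.4688, 0.2556], [0.6974, 0.3104], [0.7172, 0.2282], [0.4928, 0.1747], [0.4858, 0.184]]
[[238.0, 193.0], [281.0, 181.0], [324.0, 324.0], [281.0, 337.0]] [[0.508, 0.1965], [0.4962, 0.2447], [0.683, 0.2896], [0.6994, 0.2345]] [0.59668089 0.24134203]
```

View pics/w1.png

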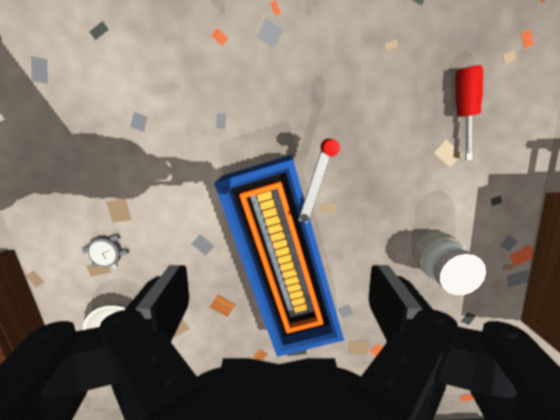

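The wrist picture shows the case upright with its hasp and red tab at (331,147), and the pin at (303,218). The case yaw is about 0.235 rad and its centre about (0.596, 0.242), which agrees with the fixed views. Next I'll move to the shelf front.

Emit:
arm_command(travel=[[5,-40,0],[10,-80,0],[15,-120,0],[20,-160,0],[25,-200,0]], turn=[0,0,0,0,0], fingers=[1,1,1,1,1])

```text
time: 1.78
tool_pos: [0.4675, 0.0451, 0.2307]
eef_rot: [-0.001, 0.028, 1.0, -0.0]
ft_force: [0.2, 0.1, -0.5]
gripper_width: 0.0854
```

Emit:
arm_command(travel=[[5,-40,0],[10,-80,0],[15,-120,0],[20,-160,0],[25,-200,0]], turn=[0,0,0,0,0], fingers=[1,1,1,1,1])

```text
time: 2.2
tool_pos: [0.4309, -0.1531, 0.2311]
eef_rot: [-0.001, 0.028, 1.0, -0.0]
ft_force: [0.7, 0.5, 0.6]
gripper_width: 0.0851
```

Emit:
arm_command(travel=[[2,-20,0],[3,-30,0],[3,-30,0]], turn=[0,0,0], fingers=[1,1,1])

```text
time: 2.45
tool_pos: [0.4262, -0.1833, 0.2311]
eef_rot: [-0.001, 0.03, 1.0, 0.0]
ft_force: [-0.6, 0.5, 0.6]
gripper_width: 0.0854
```

Run:
```python
from h import *
im,K,R,t=cap("wrist"); np.savez("w2.npz",im=im,K=K,R=R,t=t); o,T=pose(); print(T.round(4),o["time"])
cv2.imwrite("pics/w2.png",cv2.resize(im,None,fx=1.42,fy=1.42,interpolation=cv2.INTER_CUBIC))
```

```text
[[-0.9982  0.0592 -0.0016  0.4262]
 [ 0.0592  0.9982  0.001  -0.182 ]
 [ 0.0016  0.001  -1.      0.231 ]
 [ 0.      0.      0.      1.    ]] 2.5
```

View pics/w2.png

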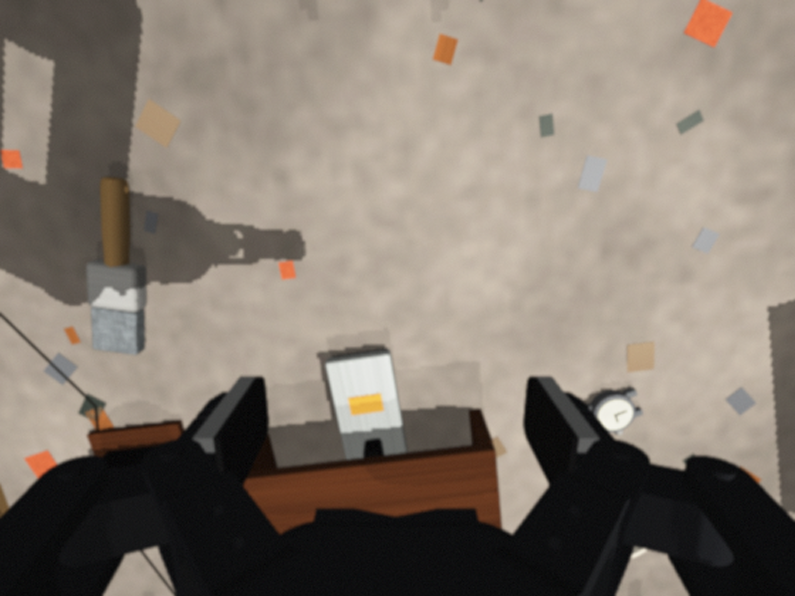

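The wrist view shows the lid's end corners at (326,358) and (389,348), its brass plate at (366,404), the handle end in shadow at (373,443), and the board's front edge running from (249,480) to (495,452), all in 1.42x pixels.

Run:
```python
from h import *
d=np.load("w2.npz");K,R,t,im=[d[k] for k in("K","R","t","im")]
s=lambda *p: np.array(p)/1.42
L=ray(K,R,t,s((326,359),(389,349),(343,455),(404,455)),.022)[:,:2]; print(L.round(4).tolist())
print("w",np.linalg.norm(L[0]-L[1]), [np.arctan2(*(b-a)[::-1]) for a,b in((L[0],L[2]),(L[1],L[3]),)],np.arctan2(*(L[1]-L[0])[::-1])-np.pi/2)
S=ray(K,R,t,s((249,480),(495,452)),.066)[:,:2]; print("shelf front",S.round(4).tolist(),np.linalg.norm(S[0]-S[1]),np.arctan2(*(S[1]-S[0])[::-1])-np.pi/2)
S=ray(K,R,t,s((249,483),(495,455)),.054)[:,:2]; 
print("handle",ray(K,R,t,s((362,440),(384,440)),.044).round(4).tolist())
h=cv2.cvtColor(im,cv2.COLOR_BGR2HSV); m=cv2.inRange(h,(0,0,165),(179,50,255)); m[:, :215]=0;m[:,300:]=0;m[:235]=0;m[325:]=0
m|=cv2.inRange(h,(15,130,150),(30,255,255))
cs=max(cv2.findContours(m,0,1)[0],key=cv2.contourArea);a=cv2.approxPolyDP(cv2.convexHull(cs),2,True)[:,0];print(a.tolist(),ray(K,R,t,a,.022)[:,:2].round(4).tolist())
```

```text
[[0.5063, -0.2487], [0.5002, -0.1932], [0.6043, -0.2431], [0.6078, -0.1861]]
w 0.05582996940801641 [np.float64(0.057070026889645804), np.float64(0.06608831508522653)] 0.10874387498534133
shelf front [[0.5925, -0.3157], [0.5777, -0.1108]] 0.20542443992792686 0.07205214542687477
handle [[0.5746, -0.2212, 0.044], [0.5757, -0.2021, 0.044]]
[[299, 235], [299, 285], [280, 300], [241, 304], [215, 268], [215, 235]] [[0.488, -0.1618], [0.5562, -0.1646], [0.5765, -0.1902], [0.5794, -0.2414], [0.5258, -0.2692], [0.4818, -0.2639]]
```

Emit:
arm_command(travel=[[-30,-8,20],[-60,-16,40],[-90,-24,60],[-109,-30,90],[-109,-30,125]], turn=[-4,-7.4,-7.4,-7.4,-7.4], fingers=[1,1,1,1,1])

```text
time: 2.92
tool_pos: [0.54, -0.2181, 0.1063]
eef_rot: [0.003, -0.036, 0.999, -0.001]
ft_force: [0.8, -0.1, 0.2]
gripper_width: 0.0854
```

Emit:
arm_command(travel=[[0,0,20],[0,0,20],[0,0,20]], turn=[0,0,0], fingers=[1,1,1])

```text
time: 3.17
tool_pos: [0.5396, -0.2153, 0.0854]
eef_rot: [0.002, -0.036, 0.999, -0.0]
ft_force: [0.9, -0.9, 0.8]
gripper_width: 0.0854
```

Run:
```python
from h import *
o,T=pose(); print(T.round(4),o["ft_force"])
im,K,R,t=cap("wrist"); np.savez("w3.npz",im=im,K=K,R=R,t=t)
cv2.imwrite("pics/w3.png",im)
g=T[:3,3]; print("tips px",proj(K,R,t,[g+T[:3,1]*.04,g-T[:3,1]*.04,g]).round())
```

```text
[[-9.973e-01 -7.280e-02  3.500e-03  5.396e-01]
 [-7.280e-02  9.973e-01  1.000e-04 -2.153e-01]
 [-3.500e-03 -2.000e-04 -1.000e+00  8.540e-02]
 [ 0.000e+00  0.000e+00  0.000e+00  1.000e+00]] [ 0.92778336 -0.85294075  0.75858812]
tips px [[357. 269.]
 [200. 269.]
 [278. 269.]]
```

View pics/w3.png

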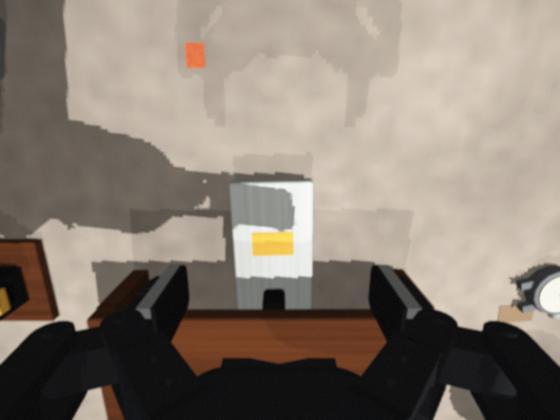

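The lid is squared up with the tool: its end edge runs from (231,183) to (313,182), the handle end is at (274,290), and the board edge is on row 312.

Run:
```python
from h import *
d=np.load("w3.npz");K,R,t=[d[k] for k in("K","R","t")]
o,T=pose()
f=lambda X:((X-T[:3,3])@T[:3,:3]*1000).round(1)
for n,z,p in(("lid",.022,[(231,183),(313,182),(237,305),(311,305)]),("board",.066,[(105,317),(420,317)]),("hand",.044,[(263,290),(285,290)])):
    X=ray(K,R,t,p,z); print(n,X.round(4).tolist(),f(X).tolist())
```

```text
lid [[0.5103, -0.2496, 0.022], [0.5056, -0.1943, 0.022], [0.6049, -0.2423, 0.022], [0.6008, -0.1858, 0.022]] [[32.8, -30.9, 64.7], [33.5, 24.6, 64.6], [-62.0, -30.5, 65.2], [-62.0, 26.2, 65.1]]
board [[0.5897, -0.3177, 0.066], [0.5757, -0.1261, 0.066]] [[-41.7, -104.6, 21.3], [-41.6, 87.5, 20.9]]
hand [[0.5773, -0.2229, 0.044], [0.5762, -0.2082, 0.044]] [[-36.0, -9.2, 43.0], [-36.0, 5.6, 43.0]]
```

Emit:
arm_command(travel=[[6,-2.5,25],[6,-2.5,50],[6,-2.5,70],[6,-2.5,79],[6,-2.5,80]], turn=[0,0,0,0,0], fingers=[1,1,1,1,1])

```text
time: 3.63
tool_pos: [0.535, -0.2188, 0.0069]
eef_rot: [0.003, -0.036, 0.999, -0.001]
ft_force: [-0.3, 0.3, 0.4]
gripper_width: 0.0854
```

Emit:
arm_command(travel=[[0,0,0],[0,0,0],[0,0,0],[0,0,0],[0,0,0]], turn=[0,0,0,0,0], fingers=[0.6,0.6,0.6,0.6,0.6], newtons=25)

```text
time: 4.05
tool_pos: [0.5363, -0.2193, 0.0088]
eef_rot: [0.004, -0.036, 0.999, -0.001]
ft_force: [0.1, 1.7, 6.7]
gripper_width: 0.0575
```

Gripped at 57.5 mm, which matches the lid width. Drawing it out.

Emit:
arm_command(travel=[[8,0,-0.5],[25,0,-0.5],[45,0,-0.5],[65,0,-0.5],[85,0,-0.5]], turn=[0,0,0,0,0], fingers=[0.5,0.5,0.5,0.5,0.5], newtons=35)

```text
time: 4.47
tool_pos: [0.4507, -0.2256, 0.0092]
eef_rot: [0.005, -0.037, 0.999, -0.002]
ft_force: [-0.0, -1.0, -1.0]
gripper_width: 0.0568
```

Emit:
arm_command(travel=[[20,0,0],[40,0,0],[52,0,0],[56,0,0],[56,0,0]], turn=[0,0,0,0,0], fingers=[0.5,0.5,0.5,0.5,0.5])

```text
time: 4.88
tool_pos: [0.394, -0.2297, 0.009]
eef_rot: [0.004, -0.036, 0.999, -0.002]
ft_force: [0.3, 0.0, -1.3]
gripper_width: 0.0564
```

Emit:
arm_command(travel=[[0,0,1],[0,0,1],[0,0,1],[0,0,1],[0,0,1]], turn=[0,0,0,0,0], fingers=[0.5,0.75,1,1,1])

```text
time: 5.3
tool_pos: [0.395, -0.2301, 0.008]
eef_rot: [0.005, -0.036, 0.999, -0.002]
ft_force: [0.3, -0.2, 1.1]
gripper_width: 0.0854
```

Emit:
arm_command(travel=[[0,0,0],[0,0,-20],[0,0,-60],[0,0,-100],[0,0,-135]], turn=[0,0,0,0,0], fingers=[1,1,1,1,1])

```text
time: 5.72
tool_pos: [0.3936, -0.2294, 0.1449]
eef_rot: [0.005, -0.036, 0.999, -0.002]
ft_force: [1.3, -0.7, -0.5]
gripper_width: 0.0855
```

Run:
```python
from h import *
o,T=pose(); print(T.round(4),o["ft_force"],o["time"])
im,K,R,t=cap("wrist"); np.savez("w4.npz",im=im,K=K,R=R,t=t)
cv2.imwrite("pics/w4.png",im)
im,K,R,t=cap("side");cv2.imwrite("pics/side1.png",im)
```

```text
[[-0.9973 -0.0726  0.0096  0.3936]
 [-0.0726  0.9974 -0.0034 -0.2294]
 [-0.0093 -0.0041 -0.9999  0.1449]
 [ 0.      0.      0.      1.    ]] [ 1.28659478 -0.72431468 -0.54972148] 5.7167
```

View pics/w4.png

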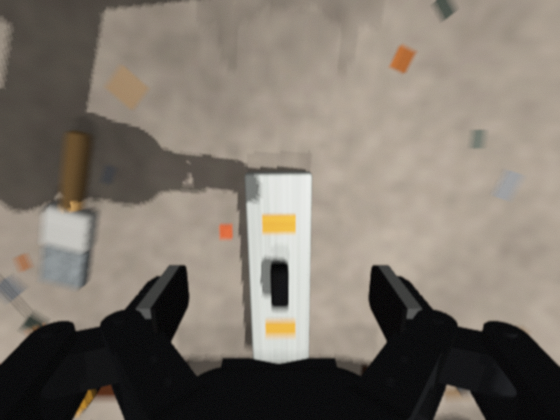

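The lid lies flat with the whole handle in view, centred at (280,284). The brass plates are at (279,223) and (280,328), and the far end clears the board edge near row 360.

```bash
python3 - <<'E'
from h import *
d=np.load("w4.npz");K,R,t,im=[d[k] for k in("K","R","t","im")]
o,T=pose(); f=lambda X:((X-T[:3,3])@T[:3,:3]*1000).round(1)
h=cv2.cvtColor(im,cv2.COLOR_BGR2HSV); m=cv2.inRange(h,(15,120,150),(32,255,255)); m[:,:240]=0;m[:,320:]=0
n,l,s,c=cv2.connectedComponentsWithStats(m); i=[k for k in range(1,n) if s[k,4]>100]; print(s[i],c[i])
P=ray(K,R,t,c[i],.022); print(P.round(4).tolist(), P.mean(0), f(P).tolist(),f(P.mean(0)))
dd=P[1]-P[0] if P[1,0]>P[0,0] else P[0]-P[1]; print("yaw",np.arctan2(dd[1],dd[0]), "tool",np.arctan2(-T[1,0],-T[0,0]))
E
python3 - <<'E'
from h import *
d=np.load("w4.npz");K,R,t=[d[k] for k in("K","R","t")]
print("end",ray(K,R,t,[(247,175),(311,174)],.022),"handle",ray(K,R,t,[(280,262.5),(280,306)],.044))
E
```

```text
[[263 215  32  17 513]
 [266 323  29  11 312]] [[278.52826511 223.4834308 ]
 [279.875      327.95512821]]
[[0.4118, -0.2285, 0.022], [0.5237, -0.2189, 0.022]] [ 0.46775915 -0.22371126  0.022     ] [[-12.8, 4.0, 126.4], [-125.1, 5.4, 128.3]] [-68.9   4.7 127.3]
yaw 0.08492372862129012 tool 0.07294434575924635
end [[ 0.36949329 -0.2589636   0.022     ]
 [ 0.36455874 -0.20374326  0.022     ]] handle [[ 0.43981813 -0.22506628  0.044     ]
 [ 0.48325154 -0.22184007  0.044     ]]
```

```bash
cat >> h.py <<'E'
def rel(P):
    o,T=pose(); print("TCP",T[:3,3].round(4),"zaxis",T[:3,2].round(4),"yaw",round(np.arctan2(-T[1,0],-T[0,0]),4),"F",o["ft_force"].round(1),"t",o["time"],"w",o["gripper_width"])
    print("rel mm",((np.array(P)-T[:3,3])@T[:3,:3]*1000).round(1))
E
python3 -c "
from h import *
rel([.466,-.2232,.025])"
```

```text
TCP [ 0.3971 -0.2321  0.1482] zaxis [ 0.018  -0.0102 -0.9998] yaw 0.0729 F [ 1.2 -0.6  0.3] t 5.8167 w 0.0854309000331627
rel mm [-67.2   5.3 124.3]
```

Emit:
arm_command(travel=[[-30,0,30],[-67,5,60],[-67,5,60],[-67,5,60]], turn=[0,0,0,0], fingers=[0.7,0.7,0.7,0.7])

```text
time: 6.15
tool_pos: [0.465, -0.2218, 0.0871]
eef_rot: [0.007, -0.037, 0.999, -0.004]
ft_force: [-0.2, 0.5, 0.1]
gripper_width: 0.0601
```

```bash
python3 -c "
from h import *
rel([.466,-.2232,.025]);print(get_obs()['joint_positions'],get_obs()['qvel'])
im,K,R,t=cap('wrist'); np.savez('w5.npz',im=im,K=K,R=R,t=t);cv2.imwrite('pics/w5.png',im)
rel([.466,-.2232,.025])"
```

```text
TCP [ 0.465  -0.2218  0.0871] zaxis [ 0.0153 -0.0081 -0.9999] yaw 0.0748 F [-0.2  0.5  0.1] t 6.15 w 0.060083671055771885
rel mm [ 0.  -0.9 62.1]
[-5.80281749e-01  4.14521307e-01  1.86012745e+00  2.10688414e-03
  8.49700193e-01 -2.22719111e+00] [-0.02450508 -0.05060457  0.0327922  -0.01165782  0.03817585 -0.02116095]
TCP [ 0.4639 -0.2219  0.0879] zaxis [ 0.0149 -0.0083 -0.9999] yaw 0.0745 F [-0.3  0.1  0.3] t 6.2 w 0.0602127771411448
rel mm [-1.1 -0.9 62.9]
```

View pics/w5.png

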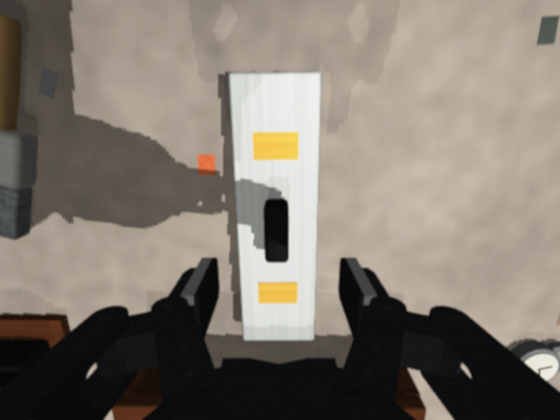

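The lid is straight below: ends at rows 73 and 340, plates at (276,146) and (278,292), handle top from (276,203) to (276,262). One more measurement, then grasp.

Run:
```python
from h import *
d=np.load("w5.npz");K,R,t,im=[d[k] for k in("K","R","t","im")]
C=ray(K,R,t,[(229,74),(321,73),(244,340),(313,340)],.022); print(C.round(4).tolist(),C.mean(0),np.linalg.norm(C[0]-C[2]),np.linalg.norm(C[0]-C[1]))
P=ray(K,R,t,[(275.5,146),(277.5,292)],.022); print(P.mean(0),np.arctan2(*(P[1]-P[0])[1::-1]))
rel(np.r_[P.mean(0)[:2],.025])
```

```text
[[0.3687, -0.26, 0.022], [0.364, -0.2037, 0.022], [0.5652, -0.2427, 0.022], [0.5607, -0.1872, 0.022]] [ 0.46464041 -0.22341005  0.022     ] 0.1973256369510954 0.05658694824257574
[ 0.46444303 -0.22367559  0.022     ] 0.08574790644441756
TCP [ 0.4639 -0.2219  0.0879] zaxis [ 0.0149 -0.0083 -0.9999] yaw 0.0745 F [-0.3  0.1  0.3] t 6.2 w 0.0602127771411448
rel mm [ 0.5 -1.2 62.9]
```

Emit:
arm_command(travel=[[0,-1,20],[0,-1,40],[0.5,-1,56],[0.5,-1,62],[0.5,-1,62]], turn=[-0.6,-0.6,-0.6,-0.6,-0.6], fingers=[0.6,0.6,0.6,0.6,0.6])

```text
time: 6.62
tool_pos: [0.4625, -0.2229, 0.0252]
eef_rot: [0.006, -0.042, 0.999, -0.004]
ft_force: [-0.3, -0.9, 0.7]
gripper_width: 0.0513
```

Emit:
arm_command(travel=[[0,0,0],[0,0,0],[0,0,0],[0,0,0],[0,0,0]], turn=[0,0,0,0,0], fingers=[0.1,0.1,0.1,0.1,0.1], newtons=50)

```text
time: 7.03
tool_pos: [0.4629, -0.2235, 0.0263]
eef_rot: [0.007, -0.042, 0.999, -0.004]
ft_force: [-2.5, -1.8, 7.1]
gripper_width: 0.0149
```

Emit:
arm_command(travel=[[0,0,0],[0,0,0]], turn=[0,0], fingers=[0,0], newtons=60)

```text
time: 7.2
tool_pos: [0.4632, -0.2236, 0.0268]
eef_rot: [0.007, -0.042, 0.999, -0.004]
ft_force: [0.5, 0.4, -3.3]
gripper_width: 0.0148
```

Holding the handle (14.8 mm). Lifting straight up, then carrying it over to the case.

Emit:
arm_command(travel=[[0,0,-15],[0,0,-45],[0,0,-80],[0,0,-115],[0,0,-130]], turn=[0,0,0,0,0], fingers=[0,0,0,0,0])

```text
time: 7.62
tool_pos: [0.463, -0.2234, 0.1607]
eef_rot: [0.009, -0.042, 0.999, -0.006]
ft_force: [0.8, 0.2, -2.6]
gripper_width: 0.0145
```

```bash
python3 -c "
from h import *
rel([.595,.241,.155])"
```

```text
TCP [ 0.463  -0.2234  0.1607] zaxis [ 0.0186 -0.0111 -0.9998] yaw 0.085 F [ 0.8  0.2 -2.6] t 7.6167 w 0.014466859328811713
rel mm [-170.8  451.6    3. ]
```

Emit:
arm_command(travel=[[-10,26,0],[-24,62,0],[-38,98,0],[-52,134,0],[-66,170,0]], turn=[-2,-4,-6,-8,-8.5], fingers=[0,0,0,0,0])

```text
time: 8.03
tool_pos: [0.5142, -0.0466, 0.1597]
eef_rot: [0.009, -0.117, 0.993, -0.007]
ft_force: [1.0, -0.5, -2.7]
gripper_width: 0.0147
```

```bash
python3 -c "
from h import *
rel([.595,.241,.155])"
```

```text
TCP [ 0.5142 -0.0466  0.1597] zaxis [ 0.0184 -0.011  -0.9998] yaw 0.2344 F [ 1.  -0.5 -2.7] t 8.0333 w 0.014731016345693843
rel mm [-145.3  261.1    3. ]
```

Emit:
arm_command(travel=[[-18,34,0],[-36,68,0],[-54,102,0],[-72,136,0],[-90,170,0]], turn=[0,0,0,0,0], fingers=[0,0,0,0,0])

```text
time: 8.45
tool_pos: [0.5619, 0.1417, 0.1582]
eef_rot: [0.008, -0.117, 0.993, -0.007]
ft_force: [0.8, -0.1, -1.4]
gripper_width: 0.0147
```

Emit:
arm_command(travel=[[-20,34,0],[-39,66,0],[-52,86,0],[-54,89,0],[-54,89,0]], turn=[0,0,0,0,0], fingers=[0,0,0,0,0])

```text
time: 8.87
tool_pos: [0.5936, 0.2425, 0.1571]
eef_rot: [0.008, -0.118, 0.993, -0.006]
ft_force: [-0.3, 1.2, -1.6]
gripper_width: 0.0146
```

```bash
python3 -c "
from h import *
rel([.595,.241,.155])
im,K,R,t=cap('wrist'); np.savez('w6.npz',im=im,K=K,R=R,t=t)
s=cap('scene');np.savez('s6.npz',im=s[0],K=s[1],R=s[2],t=s[3])
rel([.595,.241,.155])
a=im[60:420,160:400]; b=s[0][190:340,260:420]; b=cv2.resize(b,(480*800//1000,360))
cv2.imwrite('pics/w6.png',np.hstack([a,b]))"
```

```text
TCP [0.5936 0.2425 0.1571] zaxis [ 0.0173 -0.011  -0.9998] yaw 0.2375 F [-0.3  1.2 -1.6] t 8.8667 w 0.0146488301323833
rel mm [-1.  -1.8  2.1]
TCP [0.5927 0.24   0.1571] zaxis [ 0.016  -0.0121 -0.9998] yaw 0.2352 F [-0.5  0.  -1.4] t 8.9667 w 0.014404371219766485
rel mm [-2.4  0.4  2.1]
```

View pics/w6.png

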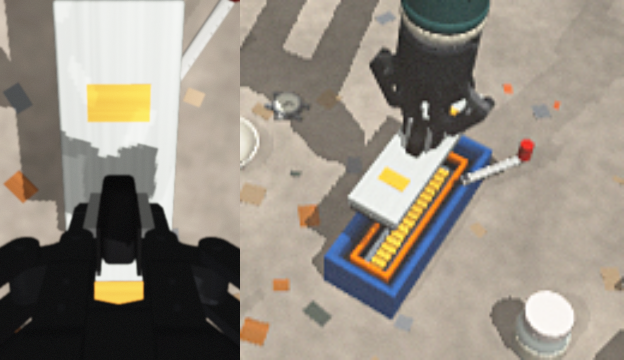

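The lid hangs level over the case, with the brass plate in the wrist crop at (119,102). Next I'll measure how the lid sits in the grip.

Run:
```python
from h import *
d=np.load("w6.npz");K,R,t,im=[d[k] for k in("K","R","t","im")]
d5=np.load("w5.npz")
P5=ray(d5["K"],d5["R"],d5["t"],[(275.5,146),(277.5,292)],.022); half=np.linalg.norm(P5[0]-P5[1])/2;print(half)
h=cv2.cvtColor(im,cv2.COLOR_BGR2HSV); m=cv2.inRange(h,(15,120,150),(32,255,255)); m[:,:220]=0;m[:,340:]=0;m[200:]=0
n,l,s,c=cv2.connectedComponentsWithStats(m);k=1+s[1:,4].argmax();print(s[k],c[k])
z=.1571-.0045
p=ray(K,R,t,c[k],z)[0]
# lid edges: bright pixels per row
g=im.min(2); e=[]
for r in (90,110,130,170,185):
    gr=np.diff(cv2.GaussianBlur(g,(5,5),0)[r].astype(int)); seg=range(190,360); a=190+gr[190:250].argmax(); b=310+gr[310:370].argmin(); e.append((r,a,b))
print(e)
A=ray(K,R,t,[(a,r) for r,a,b in e],z);B=ray(K,R,t,[(b,r) for r,a,b in e],z);M=(A+B)/2
print(np.linalg.norm(A-B,axis=1).round(4)); v=np.polyfit(M[:,0],M[:,1],1);yaw=np.arctan(v[0]);print("lid yaw",yaw)
u=np.array([np.cos(yaw),np.sin(yaw)]);c0=p[:2]+half*u; print("plate",p,"lid centre",c0,"mid line y at centre",np.polyval(v,c0[0]))
rel([.5955,.242,.157])
```

```text
0.05472351174862028
[ 247  145   63   36 2225] [278.2647191  162.40269663]
[(90, np.int64(214), np.int64(342)), (110, np.int64(215), np.int64(341)), (130, np.int64(216), np.int64(347)), (170, np.int64(219), np.int64(337)), (185, np.int64(220), np.int64(336))]
[0.0564 0.0566 0.0599 0.0561 0.0559]
lid yaw 0.23199136861461453
plate [0.54182617 0.22982791 0.1526    ] lid centre [0.59508366 0.24240973] mid line y at centre 0.24246922528920867
TCP [0.5927 0.24   0.1571] zaxis [ 0.016  -0.0121 -0.9998] yaw 0.2352 F [-0.5  0.  -1.4] t 8.9667 w 0.014404371219766485
rel mm [-3.2  1.3  0.1]
```

Emit:
arm_command(travel=[[-0.8,2.0,20],[-0.8,2.3,45],[-0.8,2.7,65],[-0.8,2.7,72],[-0.8,2.7,72]], turn=[0,0,0,0,0], fingers=[0,0,0,0,0])

```text
time: 9.38
tool_pos: [0.5919, 0.2399, 0.083]
eef_rot: [0.005, -0.116, 0.993, -0.008]
ft_force: [-0.4, 0.4, -0.9]
gripper_width: 0.0144
```

```bash
python3 -c "
from h import *
rel([.594,.242,.066])
s=cap('scene');w=cap('side');
a=cv2.resize(s[0][225:325,280:400],(480,400),interpolation=2);b=cv2.resize(w[0][250:330,195:315],(320*3//2//1,320),interpolation=2)
b=cv2.copyMakeBorder(b,0,80,0,0,0)
cv2.imwrite('pics/s7.png',cv2.resize(np.hstack([a,b]),None,fx=.83,fy=.83))
rel([.594,.242,.066])"
```

```text
TCP [0.5919 0.2399 0.083 ] zaxis [ 0.011  -0.0138 -0.9998] yaw 0.2336 F [-0.4  0.4 -0.9] t 9.3833 w 0.014433987211545152
rel mm [-2.4  1.8 17. ]
TCP [0.5943 0.2411 0.0857] zaxis [ 0.0162 -0.0122 -0.9998] yaw 0.2341 F [ 1.3 -0.1 -1.7] t 9.4833 w 0.014685801213816036
rel mm [ 0.3  1.2 19.7]
```

View pics/s7.png

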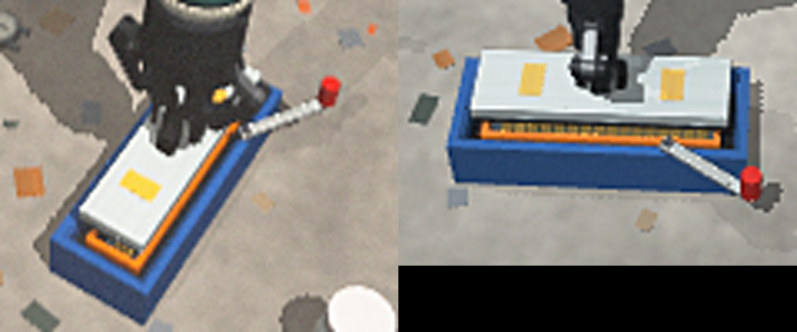

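Both views show the lid over the mouth and centred end to end (20 px margins left and right in the side view). Lowering it onto the seal.

Emit:
arm_command(travel=[[0,1.3,7],[0,1.5,14],[0,1.5,19],[0,1.5,21],[0,1.5,21]], turn=[0,0,0,0,0], fingers=[0,0,0,0,0])

```text
time: 9.9
tool_pos: [0.5941, 0.2423, 0.0645]
eef_rot: [0.007, -0.117, 0.993, -0.007]
ft_force: [-0.4, -0.3, -2.4]
gripper_width: 0.0144
```

Emit:
arm_command(travel=[[0,0,3],[0,0,6],[0,0,9],[0,0,11],[0,0,11]], turn=[0,0,0,0,0], fingers=[0,0,0,0,0])

```text
time: 10.32
tool_pos: [0.5943, 0.2423, 0.0545]
eef_rot: [0.007, -0.117, 0.993, -0.007]
ft_force: [-2.2, -1.5, 5.7]
gripper_width: 0.0145
```

Emit:
arm_command(travel=[[0,0,2],[0,0,4],[0,0,5],[0,0,5]], turn=[0,0,0,0], fingers=[0,0,0,0])

```text
time: 10.65
tool_pos: [0.5944, 0.242, 0.0541]
eef_rot: [0.008, -0.117, 0.993, -0.007]
ft_force: [-11.3, -5.6, 34.7]
gripper_width: 0.0145
```

It hit a firm stop at the expected height (TCP 54 mm, 35 N). I'll ease off, release, rise and check.

Emit:
arm_command(travel=[[0,0,-2],[0,0,-2],[0,0,-2],[0,0,-2],[0,0,-2]], turn=[0,0,0,0,0], fingers=[0,0.3,0.5,0.5,0.5])

```text
time: 11.07
tool_pos: [0.5942, 0.242, 0.0555]
eef_rot: [0.008, -0.117, 0.993, -0.007]
ft_force: [0.3, -0.3, -0.9]
gripper_width: 0.0427
```

Emit:
arm_command(travel=[[0,0,-10],[0,0,-40],[0,0,-70],[0,0,-100],[0,0,-100]], turn=[0,0,0,0,0], fingers=[0.5,0.5,0.5,0.5,0.5])

```text
time: 11.48
tool_pos: [0.5965, 0.2446, 0.1622]
eef_rot: [0.013, -0.117, 0.993, -0.006]
ft_force: [1.0, 0.4, 0.5]
gripper_width: 0.0428
```

Emit:
arm_command(travel=[[30,-10,0],[70,-20,0],[100,-30,0],[100,-30,0]], turn=[0,0,0,0], fingers=[0.2,0,0,0])

```text
time: 11.82
tool_pos: [0.4981, 0.1892, 0.1589]
eef_rot: [0.008, -0.117, 0.993, -0.007]
ft_force: [-0.8, 0.0, -0.5]
gripper_width: 0.0003
```

```bash
python3 -c "
from h import *
rel([.594,.242,.066])
s=cap('wrist');w=cap('side');np.savez('w8.npz',im=s[0],K=s[1],R=s[2],t=s[3])
a=s[0][100:420,130:450];b=cv2.resize(w[0][250:330,195:315],(480,320),interpolation=2)
cv2.imwrite('pics/s8.png',np.hstack([a,b]))
rel([.594,.242,.066])"
```

```text
TCP [0.4981 0.1892 0.1589] zaxis [ 0.0172 -0.0125 -0.9998] yaw 0.2345 F [-0.8  0.  -0.5] t 11.8167 w 0.00025117236110434204
rel mm [-104.3   30.6   93.9]
TCP [0.5051 0.1917 0.1604] zaxis [ 0.0259 -0.0096 -0.9996] yaw 0.2341 F [ 0.6  0.2 -0.1] t 11.9167 w 4.375757530027712e-05
rel mm [-96.   29.8  96.2]
```

View pics/s8.png

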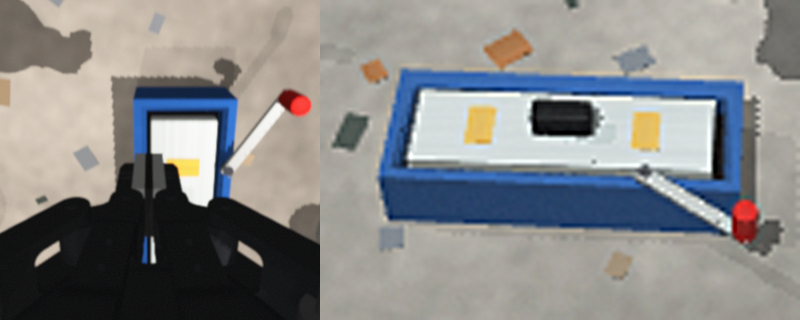

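The lid looks seated within the rim in both views. To check it is level, I'll touch each end with the closed fingertips and read the height.

```bash
python3 -c "
from h import *
rel([.5225,.2246,.06]); rel([.668,.2595,.06])"
```

```text
TCP [0.5051 0.1917 0.1604] zaxis [ 0.0259 -0.0096 -0.9996] yaw 0.2341 F [ 0.6  0.2 -0.1] t 11.9167 w 4.375757530027712e-05
rel mm [-22.3  29.5 100.5]
TCP [0.5051 0.1917 0.1604] zaxis [ 0.0259 -0.0096 -0.9996] yaw 0.2341 F [ 0.6  0.2 -0.1] t 11.9167 w 4.375757530027712e-05
rel mm [-171.8   29.7  103.9]
```

Emit:
arm_command(travel=[[-22,29,30],[-22,29,65],[-22,29,90],[-22,29,100],[-22,29,100]], turn=[0,0,0,0,0], fingers=[0,0,0,0,0])

```text
time: 12.33
tool_pos: [0.5215, 0.224, 0.0579]
eef_rot: [0.01, -0.117, 0.993, -0.007]
ft_force: [0.3, 0.0, 0.3]
gripper_width: 0.0002
```

Emit:
arm_command(travel=[[0,0,4],[0,0,8],[0,0,11],[0,0,12]], turn=[0,0,0,0], fingers=[0,0,0,0])

```text
time: 12.67
tool_pos: [0.5233, 0.2243, 0.0499]
eef_rot: [0.012, -0.117, 0.993, -0.006]
ft_force: [-9.1, -2.1, 37.9]
gripper_width: -0.0001
```

The -x end is solid at z = 49.9 mm, flush with the rim. Now the other end.

Emit:
arm_command(travel=[[0,0,-20],[0,0,-50],[-35,0,-52],[-75,0,-52],[-115,0,-52]], turn=[0,0,0,0,0], fingers=[0,0,0,0,0])

```text
time: 13.08
tool_pos: [0.6361, 0.2521, 0.1077]
eef_rot: [0.014, -0.117, 0.993, -0.006]
ft_force: [0.4, 0.6, 0.5]
gripper_width: -0.0002
```

Emit:
arm_command(travel=[[-25,0,0],[-35,0,10],[-35,0,30],[-35,0,40],[-35,0,40]], turn=[0,0,0,0,0], fingers=[0,0,0,0,0])

```text
time: 13.5
tool_pos: [0.668, 0.2588, 0.0655]
eef_rot: [0.011, -0.117, 0.993, -0.006]
ft_force: [-0.1, 0.7, -0.7]
gripper_width: -0.0001
```

```bash
python3 -c "
from h import *
rel([.668,.2595,.05])"
```

```text
TCP [0.668  0.2588 0.0655] zaxis [ 0.023  -0.0104 -0.9997] yaw 0.2339 F [-0.1  0.7 -0.7] t 13.5 w -6.484517571044392e-05
rel mm [ 0.1  1.  15.5]
```

Emit:
arm_command(travel=[[0,0,6],[0,0,12],[0,0,17],[0,0,19]], turn=[0,0,0,0], fingers=[0,0,0,0])

```text
time: 13.83
tool_pos: [0.6675, 0.2585, 0.0499]
eef_rot: [0.01, -0.117, 0.993, -0.007]
ft_force: [-13.7, -3.9, 37.8]
gripper_width: 0.0001
```

```bash
python3 -c "
from h import *
rel([.46,.293,.25])
d=np.load('w1.npz');K,R,t,im=[d[k] for k in('K','R','t','im')]
h=cv2.cvtColor(im,cv2.COLOR_BGR2HSV);m=cv2.inRange(h,(0,180,120),(4,255,255))|cv2.inRange(h,(174,180,120),(180,255,255));m[:,:290]=0;m[:,360:]=0;m[:120]=0;m[180:]=0
print(cv2.boundingRect(m)); (u,v),r=cv2.minEnclosingCircle(cv2.findNonZero(m));print(u,v,r)
print('tab',ray(K,R,t,(u,v),.084),'pin',ray(K,R,t,(303.5,218),.06))
c=np.array([.5955,.242]);y=.235;Q=np.array([[np.cos(y),-np.sin(y)],[np.sin(y),np.cos(y)]]);print('pin model',c+Q@[-.055,.0385],'closed tab',c+Q@[-.055,.0385-.078])"
```

```text
TCP [0.6675 0.2585 0.0499] zaxis [ 0.0222 -0.0107 -0.9997] yaw 0.2341 F [-13.7  -3.9  37.8] t 13.8333 w 9.54425001574159e-05
rel mm [ 190.    78.5 -205. ]
(323, 140, 16, 16)
330.4166564941406 147.3333282470703 8.090311050415039
tab [[0.45928288 0.29206667 0.084     ]] pin [[0.53372836 0.26678768 0.06      ]]
pin model [0.53304726 0.26663544] closed tab [0.55120901 0.19077932]
```

Both ends read 49.9 mm under 38 N, so the lid is home and level. The tab is at (0.4593, 0.2921), 78 mm from the modelled pin (0.533, 0.2667), so the angle is about 2.14 rad. I'll move above the tab and turn so the jaws straddle it tangentially.

Emit:
arm_command(travel=[[0,0,-25],[5,2,-65],[40,16,-80],[75,31,-80],[110,45,-80]], turn=[0,0,6.5,13,20], fingers=[0,0,0,0,0.3])

```text
time: 14.25
tool_pos: [0.5485, 0.2782, 0.1293]
eef_rot: [0.014, 0.061, 0.998, -0.004]
ft_force: [0.2, 0.8, 0.3]
gripper_width: 0.0106
```

```bash
python3 -c "
from h import *
rel([.4593,.2921,.12])"
```

```text
TCP [0.5485 0.2782 0.1293] zaxis [ 0.0267 -0.0087 -0.9996] yaw -0.1214 F [0.2 0.8 0.3] t 14.25 w 0.010634580309604885
rel mm [90.5  3.   6.8]
```

Emit:
arm_command(travel=[[30,1,0],[65,2,0],[90,3,0],[90,3,0],[90,3,0]], turn=[6,12,12,12,12], fingers=[0.4,0.4,0.4,0.4,0.4])

```text
time: 14.67
tool_pos: [0.4581, 0.2922, 0.1272]
eef_rot: [0.014, 0.164, 0.986, -0.002]
ft_force: [1.2, 0.5, -0.4]
gripper_width: 0.0339
```

```bash
python3 -c "
from h import *
w=cap('wrist');np.savez('w9.npz',im=w[0],K=w[1],R=w[2],t=w[3])
K,R,t,im=w[1],w[2],w[3],w[0]
h=cv2.cvtColor(im,cv2.COLOR_BGR2HSV);m=cv2.inRange(h,(0,180,110),(4,255,255))|cv2.inRange(h,(174,180,110),(180,255,255))
n,l,s,c=cv2.connectedComponentsWithStats(m);print(s[1:][s[1:,4]>60].tolist(),c[1:][s[1:,4]>60].round(1).tolist())
cv2.imwrite('pics/w9.png',im)
rel([.4593,.2921,.064])"
```

```text
[[439, 50, 44, 73, 2185], [270, 219, 22, 29, 453]] [[461.0, 86.3], [280.8, 234.8]]
TCP [0.4599 0.2924 0.1274] zaxis [ 0.0284 -0.0081 -0.9996] yaw -0.3297 F [ 1.2 -0.2  0.7] t 14.7167 w 0.03429131295555403
rel mm [ 2.3 -0.6 63.4]
```

View pics/w9.png

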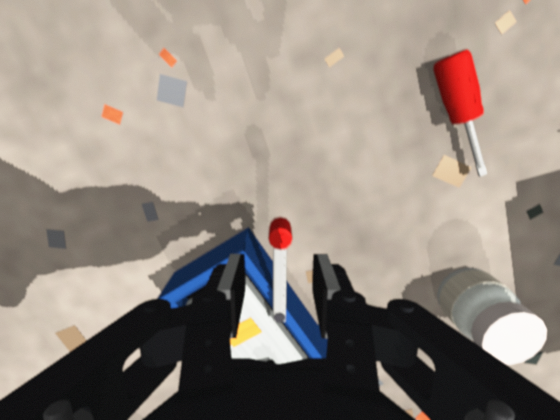

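The tab at (281,232) is centred between the fingertips and the blade lies along the tool's x. Lowering to straddle it, then narrowing the gap.

Emit:
arm_command(travel=[[1,0,20],[2,-0.5,42],[2,-0.5,58],[2,-0.5,63],[2,-0.5,63]], turn=[0,0,0,0,0], fingers=[0.4,0.4,0.4,0.3,0.24])

```text
time: 15.13
tool_pos: [0.4602, 0.2916, 0.0632]
eef_rot: [0.014, 0.164, 0.986, -0.002]
ft_force: [0.1, 0.4, 0.1]
gripper_width: 0.0204
```

```bash
cat > arc.py <<'E'
from h import *
# targets along the arc in current tool axes; arg: hasp bearing (deg) list
import sys
pin=np.array([.5332,.2667]); rel([.4593,.2921,.064])
o,T=pose(); b0=np.degrees(np.arctan2(*(T[:2,3]-pin)[::-1]))%360; print("bearing",b0,"r",np.linalg.norm(T[:2,3]-pin))
for b in map(float,sys.argv[1:]):
    a=np.radians(b); P=np.r_[pin+.078*np.array([np.cos(a),np.sin(a)]),.064]
    print(b,((P-T[:3,3])@T[:3,:3]*1000).round(1))
E
python3 arc.py 166 171 177 183 189
```

```text
TCP [0.4602 0.2916 0.0632] zaxis [ 0.027  -0.009  -0.9996] yaw -0.3303 F [0.1 0.4 0.1] t 15.1333 w 0.020409196700022596
rel mm [ 1.   0.2 -0.8]
bearing 161.17810363709268 r 0.0771185051459072
166.0 [ 0.6 -6.6 -0.8]
171.0 [ -0.3 -13.3  -0.8]
177.0 [ -2.1 -21.3  -0.7]
183.0 [ -4.8 -29.   -0.6]
189.0 [ -8.2 -36.4  -0.5]
```

Emit:
arm_command(travel=[[0.6,-6.6,-0.8],[-0.3,-13.3,-0.8],[-2.1,-21.3,-0.8],[-4.8,-29,-0.8],[-8.2,-36.4,-0.8]], turn=[-4,-8,-13,-18,-23], fingers=[0.24,0.24,0.24,0.24,0.24])

```text
time: 15.55
tool_pos: [0.4576, 0.2547, 0.0654]
eef_rot: [0.014, -0.038, 0.999, -0.004]
ft_force: [-0.0, 1.0, -0.5]
gripper_width: 0.0206
```

```bash
python3 arc.py 195 201 207 213 219
```

```text
TCP [0.4576 0.2547 0.0654] zaxis [ 0.0292 -0.0078 -0.9995] yaw 0.0753 F [-0.   1.  -0.5] t 15.55 w 0.020627813685296013
rel mm [-4.5 37.2  1.2]
bearing 189.0252207053198 r 0.0765595097901891
195.0 [ 0.4 -8.2  1.5]
201.0 [ -1.5 -16.1   1.6]
207.0 [ -4.3 -23.8   1.8]
213.0 [ -7.8 -31.1   2. ]
219.0 [-12.1 -38.1   2.2]
```

Emit:
arm_command(travel=[[0.4,-8.2,1],[-1.5,-16.1,1.2],[-4.3,-23.8,1.3],[-7.8,-31.1,1.5],[-12.1,-38.1,1.5]], turn=[-5,-10,-15,-20,-25], fingers=[0.24,0.24,0.24,0.24,0.24])

```text
time: 15.97
tool_pos: [0.4739, 0.2174, 0.0658]
eef_rot: [0.014, -0.255, 0.967, -0.007]
ft_force: [-0.5, 0.7, -1.1]
gripper_width: 0.0203
```

```bash
python3 arc.py 225 231 237 243 249
```

```text
TCP [0.4739 0.2174 0.0658] zaxis [ 0.0308 -0.0071 -0.9995] yaw 0.5157 F [-0.5  0.7 -1.1] t 15.9667 w 0.020332894907435218
rel mm [-24.1  72.2   0.8]
bearing 219.72448968347112 r 0.07712017548822396
225.0 [-0.7 -7.1  2. ]
231.0 [ -3.3 -14.9   2.2]
237.0 [ -6.6 -22.3   2.4]
243.0 [-10.8 -29.3   2.7]
249.0 [-15.6 -35.9   2.9]
```

Emit:
arm_command(travel=[[-0.7,-7.1,1.5],[-3.3,-14.9,1.7],[-6.6,-22.3,1.9],[-10.8,-29.3,2.1],[-15.6,-35.9,2.2]], turn=[-5,-10,-15,-20,-25], fingers=[0.24,0.24,0.24,0.24,0.24])

```text
time: 16.38
tool_pos: [0.5067, 0.1936, 0.0659]
eef_rot: [0.013, -0.46, 0.888, -0.01]
ft_force: [-0.6, 1.8, -0.8]
gripper_width: 0.0207
```

```bash
python3 arc.py 255 261 267 273 279; python3 -c "
from h import *
w=cap('side')[0]; cv2.imwrite('pics/s10.png',cv2.resize(w[230:350,180:340],(800,600),interpolation=2));print(get_obs()['joint_positions'])"
```

```text
TCP [0.5067 0.1936 0.0659] zaxis [ 0.0323 -0.0066 -0.9995] yaw 0.9557 F [-0.6  1.8 -0.8] t 16.3833 w 0.020652733674415447
rel mm [-53.1  95.6  -0.3]
bearing 250.059385135266 r 0.07776917676356088
255.0 [-1.8 -6.4  2.1]
261.0 [ -5.  -13.9   2.4]
267.0 [ -9.  -21.    2.7]
273.0 [-13.7 -27.7   2.9]
279.0 [-19.1 -33.8   3.2]
[ 0.24634931  0.47360134  1.82286344 -0.02037264  0.81302584 -2.27098774]
```

The viewer limit is reached, so I'll check the rest numerically. Continuing the swing.

Emit:
arm_command(travel=[[-1.8,-6.4,1.5],[-5,-13.9,1.8],[-9,-21,2.0],[-13.7,-27.7,2.2],[-19.1,-33.8,2.4]], turn=[-5,-10,-14,-18,-22], fingers=[0.24,0.24,0.24,0.24,0.24])

```text
time: 16.85
tool_pos: [0.5485, 0.1894, 0.0661]
eef_rot: [0.012, -0.623, 0.782, -0.014]
ft_force: [-0.5, -0.3, 0.6]
gripper_width: 0.0204
```

```bash
python3 arc.py 282 285 287 289; python3 -c "
from h import *
print(get_obs()['joint_positions'][5])"
```

```text
TCP [0.5485 0.1894 0.0661] zaxis [ 0.0357 -0.0064 -0.9993] yaw 1.3452 F [-0.5 -0.3  0.6] t 16.85 w 0.02043016593750873
rel mm [-80.1 109.9  -1.8]
bearing 281.1920115619008 r 0.0787561191739205
282.0 [-1.1 -0.6  2.1]
285.0 [-3.  -4.3  2.2]
287.0 [-4.3 -6.7  2.3]
289.0 [-5.7 -9.   2.4]
-2.681259810179327
```

Emit:
arm_command(travel=[[-2,-3,1],[-4,-6,1],[-5.7,-9,1],[-6.5,-10.5,1],[-6.5,-10.5,1]], turn=[0,0,0,0,0], fingers=[0.24,0.24,0.24,0.24,0.24])

```text
time: 17.27
tool_pos: [0.5548, 0.193, 0.0646]
eef_rot: [0.008, -0.621, 0.783, -0.011]
ft_force: [-11.5, -0.2, 3.9]
gripper_width: 0.0206
```

The hasp is against its stop: 11.5 N reaction, at a bearing within about 1–3° of the expected 283.5°. Opening, retreating straight up, then moving clear.

Emit:
arm_command(travel=[[0,0,0],[0,0,0],[0,0,0],[0,0,0]], turn=[0,0,0,0], fingers=[0.4,0.45,0.45,0.45])

```text
time: 17.6
tool_pos: [0.556, 0.1932, 0.0651]
eef_rot: [0.009, -0.621, 0.784, -0.011]
ft_force: [-0.5, -0.2, -0.3]
gripper_width: 0.0384
```

Emit:
arm_command(travel=[[0,0,-20],[0,0,-50],[0,0,-85],[0,0,-120],[0,0,-150]], turn=[0,0,0,0,0], fingers=[0.45,0.45,0.45,0.45,0.45])

```text
time: 18.02
tool_pos: [0.5527, 0.1944, 0.2177]
eef_rot: [0.01, -0.621, 0.784, -0.012]
ft_force: [0.4, 0.3, -0.8]
gripper_width: 0.0385
```

Run:
```python
from h import *
rel([.42,.05,.21])
for n in("scene","side","wrist"):
    im,K,R,t=cap(n); np.savez(n+"f.npz",im=im,K=K,R=R,t=t)
    h=cv2.cvtColor(im,cv2.COLOR_BGR2HSV);m=cv2.inRange(h,(0,170,100),(5,255,255))|cv2.inRange(h,(174,170,100),(180,255,255))
    k,l,s,c=cv2.connectedComponentsWithStats(m)
    for i in range(1,k):
        if s[i,4]>12:
            X=ray(K,R,t,c[i],.075)[0]
            if np.hypot(*(X[:2]-[.5512,.1908]))<.1: print(n,s[i].tolist(),X.round(4))
```

```text
TCP [0.5527 0.1944 0.2177] zaxis [ 0.0303 -0.0069 -0.9995] yaw 1.3396 F [ 0.4  0.3 -0.8] t 18.0167 w 0.03850075781480283
rel mm [171.   96.3   4.7]
scene [327, 245, 5, 8, 29] [0.5528 0.1931 0.075 ]
side [275, 261, 5, 10, 42] [0.5519 0.1943 0.075 ]
wrist [281, 187, 16, 15, 199] [0.5519 0.1913 0.075 ]
```

The hasp tab is at (0.552, 0.192) in all three views, against (0.551, 0.191) predicted for closed. Last check is the neighbours, then hand in.

Run:
```python
from h import *
N=dict(dish=(.691,.024,.015),watch=(.579,.019,.006),jar=(.602,.44,.035),bracelet=(.595,-.405,.03),brush=(.421,-.419,.01),driver=(.435,.457,.01))
for n in("scene","side"):
    a,b=np.load(n+"0.npz"),np.load(n+"f.npz")
    for k,X in N.items():
        u,v=proj(a["K"],a["R"],a["t"],X)[0].astype(int); r=20
        A,B=[cv2.cvtColor(q["im"][v-r:v+r,u-r:u+r],6).astype(np.float32) for q in(a,b)]
        s,resp=cv2.phaseCorrelate(A,B,cv2.createHanningWindow((2*r,2*r),cv2.CV_32F)); print(n,k,np.round(s,2),round(resp,2))
```

```text
scene dish [ 0.08 -0.1 ] 0.97
scene watch [ 0.09 -0.24] 0.68
scene jar [0.04 0.  ] 0.98
scene bracelet [-0.02 -0.01] 0.98
scene brush [-0.16 -0.04] 1.0
scene driver [ 0.09 -0.07] 0.95
side dish [-0.22 -0.13] 0.88
side watch [ 0.24 -0.22] 0.57
side jar [0.02 0.04] 1.0
side bracelet [-0.   -0.01] 1.01
side brush [0.03 0.03] 0.99
side driver [-0.03 -0.01] 1.0
```

```bash
python3 -c "
from bench import hand_in; print(hand_in())"
```

```text
the job is handed in; nothing more can be done
None
```

The case is closed: the lid is pressed home, the hasp is swung to its stop, and I handed the job in at about 18 s of robot time.

**What I did**
- I drew the lid 142 mm out from under the shelf by its sides and let go with it flat on the table.
- I then took it by the handle, put it in the mouth of the case, and pressed until it stopped firmly at 35 N, at the expected height.
- I swung the hasp round by its red tab to the stop.

**Last checks**
- **Lid:** I touched both ends with the closed fingertips, and each was solid at z = 49.9 mm under about 38 N, so it is level and flush with the 50 mm rim. That force was on the fingers, close to the 40 N limit set for the arm and gripper body.
- **Hasp:** the tab is at (0.552, 0.192), within 4 mm of the predicted closed position (0.551, 0.191) in all three cameras. It pushed back with 11.5 N at the stop.
- **Neighbours:** none of them shifted by more than about 0.35 px between the first and last pictures. The watch gave the weakest match, at 0.57 and 0.68; I put that down to the arm's shadow but did not confirm it.
- **Robot:** it ended 150 mm above the tab, touching nothing.

**What was not clean:** the tool built up about 2° of tilt over the moves, with no visible effect. I used all 12 picture views, so the finished hasp was checked by numbers, not by eye.

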